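# Dry a washed spray-gun cup

### The job

Take the washed aluminium cup from the sloping drain rack and put it upside down over the white drying peg of the dryer, lowering it gently until its rim sits flat on the blue collar, and let go of it. Then turn the dryer's black selector so that its white pointer stands at the green dot. Leave the spray can, the spirit level and the screwdriver where they are.

Things in the scene. Friction and masses are not known exactly. Their poses are not given: they have to be found in the camera images.
- cup: Straight aluminium cup, red band near its closed end; about 0.12 kg, 56 mm outside diameter, 50 mm inside, 100 mm long, closed end 4 mm thick. Origin: outer centre of the closed end; z runs along the axis to the open mouth. It starts in the rack, z pointing 20 degrees below level, mid-axis 70 mm above the bench; to stand mouth down it turns 70 degrees. Beside the 60 mm at its closed end is free room
- cup_mouth (a point): Centre of the cup's open mouth, in the plane of the rim, 100 mm along the cup's z axis from its origin; axes as the cup's
- rack: Fixed drain rack: blue base plate 150 x 80 x 6 mm; two steel rods 6 mm thick, 32 mm apart, slope down 20 degrees towards the rack's own +x and carry the cup from below, the lower ends joined by a cross rod that stops the cup's rim. Origin: centre of the underside, on the bench; z up. The cup lies above it, its mouth towards the rack's +x
- dryer: Fixed dryer: grey box 160 (x) x 280 (y) x 45 mm high with a blue stripe, the peg on its top at y = +70 mm, the selector on its top at y = -75 mm (both at x = 0). Origin: centre of the underside, on the bench; z up
- seat (a point): Centre of the top of the blue collar (84 mm across, 5 mm high) around the foot of the peg, 50 mm above the bench; z up. The rim of the inverted cup rests here
- peg_tip (a point): Rounded tip of the upright white drying peg: 36 mm diameter, 85 mm tall above the collar, narrowing over its top 17 mm; 135 mm above the bench. The cup's floor clears it when the rim rests on the collar
- selector (a joint): Angle of the selector about its upright axis, in rad; grows clockwise seen from above. Six detents 0.524 rad (30 degrees) apart, at 0, 0.524, 1.047, 1.571, 2.094, 2.618 (the ends are stops); it snaps to the nearest one when let go. The green dot is at 1.571; it starts in the detent at 0.524 or 1.047. Leaving a detent takes about 0.08 N m
- selector_grip (a point): Point on the selector's axis at the height to grip, 77 mm above the bench: the middle of its upright black bar, which is 46 mm long, 14 mm thick and reaches from 54 to 84 mm above the bench, on a 48 mm disc. It turns with the selector; z up, x along the bar towards the end with the white pointer line
- green_dot (a point): Centre of the green dot (12 mm across) on the dryer's top, 38 mm from the selector's axis; five smaller white dots mark the other detents
- spray_can: Bystander: standing spray can with a blue label, 66 mm diameter, 190 mm tall, 0.35 kg; origin at the centre of its underside
- level: Bystander: yellow spirit level, 400 (along x) x 22 x 50 mm high, standing on its narrow long edge; origin at the centre of its underside
- screwdriver: Bystander: screwdriver lying flat, 200 mm along its x axis, green handle 26 mm thick towards -x; origin under its middle
Mind the look-alikes: they are no part of the job. What is shaped like the cup but brown or pink is not meant.

How it is judged:
By the outcome, as a careful person would: the job done as asked, in the order asked, and still so for the second after the job is handed in, with the robot touching nothing.
It also fails if it takes over 58 s, if anything falls off the work surface, if the arm or the gripper's body presses on something with over 40 N, if the wrist force passes 120 N, or if a joint passes its speed limit or range.

### The arm

A 6-joint arm with a two-finger parallel gripper is mounted at the origin on the work surface. World frame = base frame: x ahead of the robot, y to its left, z up, the work surface at z = 0. Lengths are in m, angles in degrees, forces in N, time in s.
With the tool pointing down it reaches from about 0.35 to 0.725 m from the base axis. Payload 4.3 kg.
Tool frame: the origin (TCP) lies midway between the tips of the shut fingers; the grasp point (between the pads) lies 19 mm behind it; x points along the fingers, z is the direction in which the jaws open and shut, and the axes are right-handed (so a half turn about x gives the same grasp; the last joint's range is limited). The gripper opens to 85 mm and grips with 20 to 120 N. Pads are 22 mm wide; open, the fingers measure 114 mm over their backs; the gripper's body (76 mm by 85 mm) begins 54 mm behind the grasp point. The pads swing forward as they close: fully open they stand 13 mm farther back than shut.
Start: joints at [-80.69, 21.618, 4.641, 73.018, 0, 83.68], TCP at [0.155, -0.554, 0.231] pointing down, gripper open.
Joint ranges: [-156.06, 156.06], [-48.1, 94.91], [-58.44, 69.94], [-101.28, 121.22], [-78.64, 73.56], [-180, 180]. Speed limits (degrees/s): [147.25, 147.25, 180, 180, 180, 180].

### API

Orientations are given as [roll, pitch, yaw] about the fixed x, y, z axes, in that order (R = Rz(yaw) Ry(pitch) Rx(roll)).
In Python, from bench import ctrl gives the robot as it stands.
- The arm moves only by the tool jog_arm, never from a script. Its argument "targets" is a list of rows, each a list of 2 entries, a list of its own where there are three numbers: the shift along the tool's x, y, z in mm, then the turn about the tool's x in degrees. In form: [[[x, y, z], twist], ...]. A call has 1 to 20 rows; each row is the pose to reach, as a shift and turn from the pose commanded when the call began, along the tool's axes at that moment; what a row does not reach only later rows make up. A row lasts 1/10 s, in which the tool goes at most 50 mm and 8.59 degrees, less where a joint would pass 70% of its speed; a pose out of reach is approached as far as the arm can. A call with a gripper value outside its range is refused whole. "jaw" is the closure, from -1 (fully open) to 1 (shut), set as the call begins (left out, the last holds). The fingers move at their own pace and stop on an object; "force" is the grip in N (left out, the last holds). Time passes only in rows, so rows that repeat a pose let the fingers close. It gives the time, the measured TCP pose, the force and the opening at its end, in the units of the state.
- ctrl.read_state(): the state, without advancing time (a new reading comes with each control period).
- ctrl.grab_frame(name): name is "side" or "top" or "wrist"; returns (picture, depth): 420x560x3 uint8, red, green, blue; 420x560 float32, m along the optical axis (not along the pixel's ray), 0 where there is no reading.
- ctrl.camera_params(name): a dict with "fov_y" (degrees; the focal length in pixels is half the picture's height over the tangent of half this angle, whatever the lens; pixels are square), "cx", "cy" (the principal point, pixels), "world_from_camera" (4x4, takes a point from camera to world coordinates). Camera axes: x right, y down, z forward; pixel columns grow to the right and rows downward; lengths in m; the calibration is good to about 2 mm. A picture is of the moment at which its call begins: read the wrist's pose just before it. camera_params takes no time and is no camera call; for the wrist camera it gives the pose at the moment of the call.
- ctrl.sign_off(): hands the job in, once; it reports no verdict.
The state is a dict: "clock": time; "qpos": joint angles; "dq": joint speeds; "joint_torque": joint torques, N m; "tool_pos": TCP position; "orientation": TCP orientation; "ft_force": force on the tool from outside, world axes, zero at the start; "ft_torque": the same for the moment, N m; "grip_width": finger opening in m.
Only numpy, scipy, OpenCV 4.12 (cv2) and the standard library are available. Lean on these libraries where they do the work, as an engineer would, in place of code of your own. Each camera call takes 0.05 s, during which the arm holds its last target.

## Working session

There is one attempt and no reset: what is moved stays moved. The work goes in short steps, Python scripts to look and compute and a tool call to move; the robot and the scene stay as the last step left them, time stands still between calls to the robot, and variables do not carry over. Pictures are saved under pics/ and viewed, and the job is handed in when it is done.

Besides the shell and the picture viewer there is one more tool, called after "Call:" as name(argument=value, ...) on one line, values as JSON. jog_arm: Moves the arm, as the interface text tells. Its arguments: {"type":"object","properties":{"targets":{"type":"array"},"jaw":{"type":"number"},"force":{"type":"number"}},"required":["targets"]}

```bash
ls; mkdir -p pics; python3 - <<'E'
from bench import ctrl
import cv2,numpy as np
print(ctrl.read_state())
for n in("top","side"):
    p,d=ctrl.grab_frame(n); cp=ctrl.camera_params(n); print(n,cp)
    cv2.imwrite(f"pics/{n}0.png",p[:,:,::-1]); np.savez(f"{n}0.npz",p=p,d=d,T=cp["world_from_camera"],f=210/np.tan(np.radians(cp["fov_y"]/2)),cx=cp["cx"],cy=cp["cy"])
E
```

```text
pics
{'clock': 0.0, 'qpos': array([-8.06890341e+01,  2.16609681e+01,  4.56227535e+00,  7.30163419e+01,
       -7.93532027e-04,  8.36804778e+01]), 'dq': array([-0.04137821,  0.09291335,  0.01477968,  0.00823668, -0.04658842,
        0.03847555]), 'joint_torque': array([ 1.32059591e-03, -4.63605666e+01,  2.69874358e+01,  2.10191135e-02,
        6.09524386e-05, -7.22524600e-07]), 'tool_pos': array([ 0.1548221 , -0.55309414,  0.23036566]), 'orientation': array([174.07570859,  89.88496256,  99.7061975 ]), 'ft_force': array([ 0.24405572, -0.00845188,  0.66148801]), 'ft_torque': array([-0.00780726, -0.05681002, -0.02709323]), 'grip_width': 0.08561944646415538}
top {'fov_y': 56.07055276212921, 'cx': 272.5459643653835, 'cy': 208.38611222492707, 'world_from_camera': array([[-0.02842657, -0.99765114,  0.06232289,  0.50627224],
       [-0.99948806,  0.02745249, -0.0164308 ,  0.00691657],
       [ 0.01468128, -0.06275805, -0.99792078,  1.04895588],
       [ 0.        ,  0.        ,  0.        ,  1.        ]])}
side {'fov_y': 49.10510560687872, 'cx': 279.06569253174274, 'cy': 204.51511724530488, 'world_from_camera': array([[-0.75421601, -0.46146425,  0.46712842,  0.01925845],
       [-0.65636061,  0.55007288, -0.51634347,  0.59751518],
       [-0.01868062, -0.6960392 , -0.71776073,  0.93107459],
       [ 0.        ,  0.        ,  0.        ,  1.        ]])}
```

View pics/top0.png

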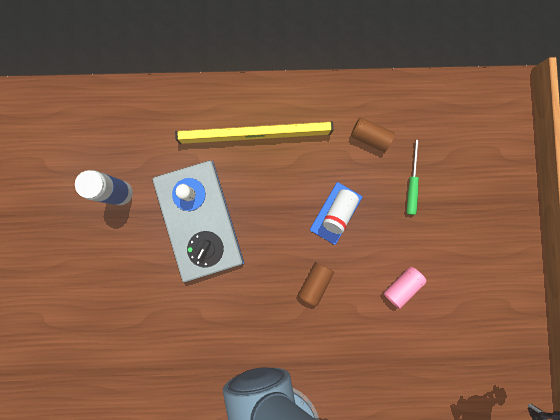

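View pics/side0.png

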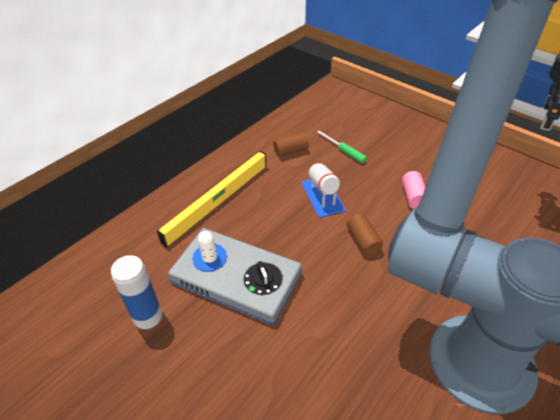

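The top view shows the cup at about (340,211), with its red band and closed end at (333,228) facing the robot. The peg is at (185,192), the selector at (205,249) and the green dot at (190,250).

```bash
cat > h.py <<'E'
import numpy as np,cv2
def load(n):
    z=np.load(n+".npz"); return z
def cloud(z):
    d=z["d"];v,u=np.mgrid[:420,:560]
    P=np.stack([(u-z["cx"])/z["f"]*d,(v-z["cy"])/z["f"]*d,d],-1)
    return P@z["T"][:3,:3].T+z["T"][:3,3]
E
python3 - <<'E'
from h import *
for n in("top0","side0"):
    z=load(n);W=cloud(z);p=z["p"]
    for (u,v) in ([(340,205),(205,249),(190,250),(186,192),(165,180),(205,168),(185,275),(235,262),(100,350),(400,350),(450,80),(120,100)] if n=="top0" else [(322,176),(208,240),(262,270),(252,288),(207,258)]):
        print(n,u,v,p[v,u],W[v,u].round(4))
    hsv=cv2.cvtColor(p,cv2.COLOR_RGB2HSV)
z=load("top0");c=cv2.resize(z["p"][140:300,140:400],None,fx=3,fy=3,interpolation=cv2.INTER_CUBIC);cv2.imwrite("pics/topc.png",c[:,:,::-1])
z=load("side0");c=cv2.resize(z["p"][140:330,160:360],None,fx=3,fy=3,interpolation=cv2.INTER_CUBIC);cv2.imwrite("pics/sidec.png",c[:,:,::-1])
E
```

```text
top0 340 205 [247 248 246] [ 0.5698 -0.1737  0.091 ]
top0 205 249 [65 63 64] [0.4723 0.1576 0.0863]
top0 190 250 [110 240 140] [0.4696 0.2008 0.0508]
top0 186 192 [249 249 243] [0.6073 0.1922 0.1321]
top0 165 180 [187 197 195] [0.649  0.2626 0.0456]
top0 205 168 [191 203 201] [0.6773 0.1604 0.0451]
top0 185 275 [182 194 192] [0.4073 0.2151 0.0462]
top0 235 262 [185 197 197] [0.4358 0.0893 0.0426]
top0 100 350 [143  91  62] [ 0.2164  0.4473 -0.0009]
top0 400 350 [151  96  67] [ 0.1919 -0.3327  0.0025]
top0 450 80 [143  92  63] [ 0.9089 -0.5041  0.0046]
top0 120 100 [143  92  65] [ 8.759e-01  3.926e-01 -2.000e-04]
side0 322 176 [251 168 165] [ 0.5407 -0.1525  0.102 ]
side0 208 240 [250 246 239] [0.5939 0.2071 0.1252]
side0 262 270 [255 255 252] [0.4663 0.1669 0.0812]
side0 252 288 [ 97 239 133] [0.4682 0.201  0.0463]
side0 207 258 [227 220 208] [0.5974 0.2175 0.0657]
```

View pics/topc.png

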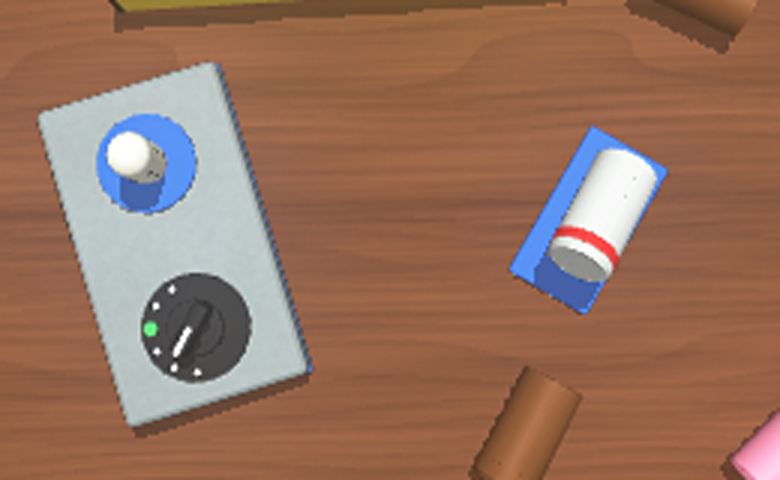

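View pics/sidec.png

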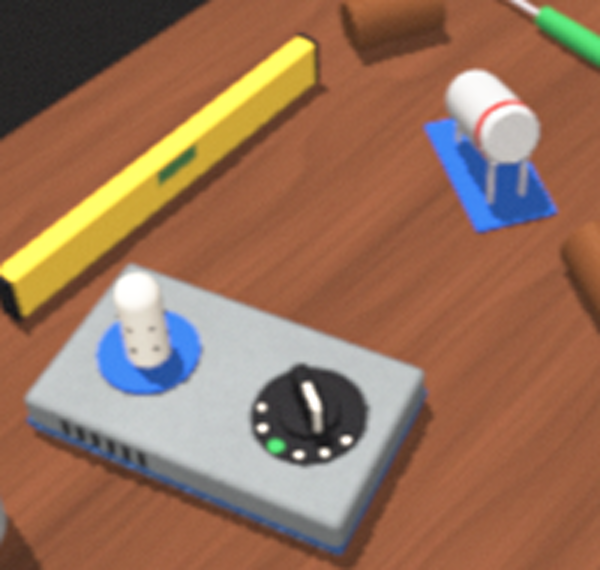

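The pointer is at the 0.524 detent, so it needs +60° clockwise. The jog can't tilt the tool, so the cup has to pivot in the pads. Next I fit the poses.

```bash
cat > fit.py <<'E'
from h import *
from scipy.optimize import least_squares
def plane_pts(z,uv,h):
    uv=np.asarray(uv,float);r=np.c_[(uv[:,0]-z["cx"])/z["f"],(uv[:,1]-z["cy"])/z["f"],np.ones(len(uv))]@z["T"][:3,:3].T
    o=z["T"][:3,3];return o+r*((h-o[2])/r[:,2])[:,None]
for n in("top0","side0"):
    z=load(n);W=cloud(z);p=z["p"];hsv=cv2.cvtColor(p,cv2.COLOR_RGB2HSV).astype(int);H,S,V=hsv[...,0],hsv[...,1],hsv[...,2]
    roi=lambda c,r:(np.linalg.norm(W[...,:2]-np.array(c),axis=-1)<r)&(z["d"]>0)
    # dryer top
    m=roi([.54,.175],.19)&(W[...,2]>.035)&(W[...,2]<.056)&(S<50)&(V>120)
    hull=cv2.convexHull(np.argwhere(m)[:,::-1].astype(np.int32))[:,0]
    q=plane_pts(z,hull,.045)[:,:2].astype(np.float32);print(n,"dryer",cv2.minAreaRect(q*1000))
    # collar
    m=roi([.60,.20],.07)&(S>110)&(H>95)&(H<125)&(W[...,2]>.04)
    hull=cv2.convexHull(np.argwhere(m)[:,::-1].astype(np.int32))[:,0]
    q=plane_pts(z,hull,.05)[:,:2].astype(np.float32);print(" collar",cv2.minEnclosingCircle(q*1000),cv2.fitEllipse(q*1000))
    m=roi([.60,.20],.07)&(W[...,2]>.125);print(" tip",W[m].mean(0).round(4), m.sum())
    m=roi([.475,.16],.09)&(S>80)&(H>45)&(H<80);a=np.argwhere(m)[:,::-1];print(" green",plane_pts(z,[a.mean(0)],.0455)[0,:2].round(4),len(a))
    # dark disc
    m=roi([.475,.16],.06)&(V<110)
    hull=cv2.convexHull(np.argwhere(m)[:,::-1].astype(np.int32))[:,0]
    q=plane_pts(z,hull,.047)[:,:2].astype(np.float32);print(" disc",cv2.minEnclosingCircle(q*1000))
    # knob bar
    m=roi([.475,.16],.05)&(W[...,2]>.076);a=W[m];a2=a[:,:2]-a[:,:2].mean(0);w,v=np.linalg.eigh(a2.T@a2/len(a));print(" bar",a.mean(0).round(4),len(a),v[:,1],np.degrees(np.arctan2(v[1,1],v[0,1])))
    # rack plate
    m=roi([.56,-.17],.14)&(S>110)&(H>95)&(H<125)&(W[...,2]<.03)
    hull=cv2.convexHull(np.argwhere(m)[:,::-1].astype(np.int32))[:,0]
    q=plane_pts(z,hull,.006)[:,:2].astype(np.float32);print(" rack",cv2.minAreaRect(q*1000))
    m=roi([.56,-.17],.09)&(W[...,2]>.06)
    P=W[m];
    def res(x):
        hd=x[2];a=np.array([np.cos(hd)*np.cos(np.radians(20)),np.sin(hd)*np.cos(np.radians(20)),-np.sin(np.radians(20))])
        c=np.array([x[0],x[1],.07+0*x[3]]);d=P-c;t=d@a;r=np.linalg.norm(d-t[:,None]*a,axis=1)-.028
        s=np.where(np.abs(t)>.045,0,r);return s
    f=least_squares(res,[.56,-.17,np.radians(-28),0],loss="soft_l1",f_scale=.003)
    x=f.x;a=np.array([np.cos(x[2])*np.cos(np.radians(20)),np.sin(x[2])*np.cos(np.radians(20)),-np.sin(np.radians(20))])
    t=(P-np.array([x[0],x[1],.07]))@a
    print(" cup",x[:2],np.degrees(x[2]),np.sqrt(np.mean(res(x)**2)),np.percentile(t,[0,1,50,99,100]))
    np.save(n+"_cup.npy",P)
E
python3 fit.py
```

```text
top0 dryer ((543.9402465820312, 183.57626342773438), (277.7579345703125, 157.9344482421875), 15.60394287109375)
 collar ((611.599365234375, 202.9547882080078), 41.9240837097168) ((611.4859008789062, 203.09239196777344), (82.84690856933594, 83.41657257080078), 122.67268371582031)
 tip [0.6105 0.2017 0.1314] 139
 green [0.4717 0.2025] 20
 disc ((471.54058837890625, 163.7644500732422), 45.853240966796875)
 bar [0.4713 0.1634 0.0849] 114 [-0.86745447  0.49751657] 150.1641668952498
 rack ((554.7702026367188, -177.3993377685547), (79.25507354736328, 149.27288818359375), 58.04063415527344)
 cup [ 0.55494236 -0.17790696] -31.723702168522433 0.0011334094712894384 [-0.05209119 -0.05132898 -0.01171071  0.04722744  0.04985825]
side0 dryer ((537.5654907226562, 187.19070434570312), (277.3222351074219, 161.62225341796875), 15.599730491638184)
 collar ((606.7769775390625, 204.4805908203125), 41.98778533935547) ((606.5899658203125, 204.70516967773438), (82.27070617675781, 83.28672790527344), 55.28691864013672)
 tip [0.6053 0.2047 0.13  ] 92
 green [0.4692 0.2016] 31
 disc ((469.66949462890625, 164.5706024169922), 45.979000091552734)
 bar [0.4666 0.1655 0.0825] 113 [-0.8676697   0.49714111] 150.18896303884137
 rack ((550.0214233398438, -174.86514282226562), (77.49945068359375, 149.4629669189453), 58.02916717529297)
 cup [ 0.4213483  -0.18353175] -35.45306193680095 0.012578931029194156 [0.04199563 0.04387778 0.05496422 0.1434976  0.14627117]
```

```bash
cat > go.py <<'E'
import numpy as np,sys
from scipy.spatial.transform import Rotation as Ro
from bench import ctrl
def pose():
    s=ctrl.read_state();return s,np.array(s["tool_pos"]),Ro.from_euler("xyz",s["orientation"],degrees=True).as_matrix()
def go(target,zang=None):
    """shift in tool mm; twist options so tool z horizontal angle = zang mod 180"""
    s,p,R=pose();d=R.T@(np.array(target)-p)*1000
    out=[d.round(1)]
    cur=np.degrees(np.arctan2(R[1,2],R[0,2]))
    if zang is not None:
        # tool x down: +twist about tool x = world clockwise
        t=-(zang-cur);t=(t+90)%180-90;out.append(("twist",round(t,2),"or",round(t-180*np.sign(t),2),"q6",s["qpos"][5].round(1)))
    print("pos",p.round(4),"zang",round(cur,2),"x",R[:,0].round(3),*out)
E
python3 - <<'E'
from go import *
go([.511,-.15,.26],58)
s,p,R=pose();print(R.round(3)); T=ctrl.camera_params("wrist")["world_from_camera"];print(T, (R.T@(T[:3,3]-p)).round(4))
E
```

```text
pos [ 0.1548 -0.5531  0.2305] zang -74.37 x [-0.     0.002 -1.   ] [ -28.9  451.6 -292.3] ('twist', np.float64(47.63), 'or', np.float64(-132.37), 'q6', np.float64(83.7))
[[-0.     0.963  0.269]
 [ 0.002  0.269 -0.963]
 [-1.     0.    -0.002]]
[[ 0.269415   -0.91855747 -0.28925374  0.22763955]
 [-0.96302087 -0.25776129 -0.0784215  -0.53279316]
 [-0.00252376  0.29968532 -0.95403477  0.37327976]
 [ 0.          0.          0.          1.        ]] [-0.1428  0.0756 -0.0002]
```

Call:
jog_arm(targets=[[[-30, 452, -292], -132.4], [[-30, 452, -292], -132.4], [[-30, 452, -292], -132.4], [[-30, 452, -292], -132.4], [[-30, 452, -292], -132.4], [[-30, 452, -292], -132.4], [[-30, 452, -292], -132.4], [[-30, 452, -292], -132.4], [[-30, 452, -292], -132.4], [[-30, 452, -292], -132.4], [[-30, 452, -292], -132.4], [[-30, 452, -292], -132.4], [[-30, 452, -292], -132.4], [[-30, 452, -292], -132.4], [[-30, 452, -292], -132.4], [[-30, 452, -292], -132.4], [[-30, 452, -292], -132.4], [[-30, 452, -292], -132.4]], jaw=-1, force=20)

```text
clock: 1.9
tool_pos: [0.5113, -0.1507, 0.2609]
orientation: [104.5, 90.0, 162.5]
ft_force: [-0.6, 0.1, 1.7]
grip_width: 0.0854
```

```bash
cat >> go.py <<'E'
import cv2
def snap(n,tag,crop=None):
    cp=ctrl.camera_params(n);p,d=ctrl.grab_frame(n)
    cv2.imwrite(f"pics/{tag}.png",p[:,:,::-1] if crop is None else cv2.resize(p[crop[1]:crop[3],crop[0]:crop[2]],None,fx=2.5,fy=2.5)[:,:,::-1])
    np.savez(tag+".npz",p=p,d=d,T=cp["world_from_camera"],f=210/np.tan(np.radians(cp["fov_y"]/2)),cx=cp["cx"],cy=cp["cy"])
E
python3 - <<'E'
from go import *
s,p,R=pose();print(s["clock"],s["qpos"].round(1));snap("wrist","w1");go([.53,-.1615,.2],58)
E
```

```text
1.9 [-23.2  16.4   1.6  75.2  -0.    8.8]
pos [ 0.5114 -0.1507  0.261 ] zang 57.96 x [-0.001  0.    -1.   ] [ 61.  -21.5   0.8] ('twist', np.float64(-0.04), 'or', np.float64(179.96), 'q6', np.float64(8.8))
```

View pics/w1.png

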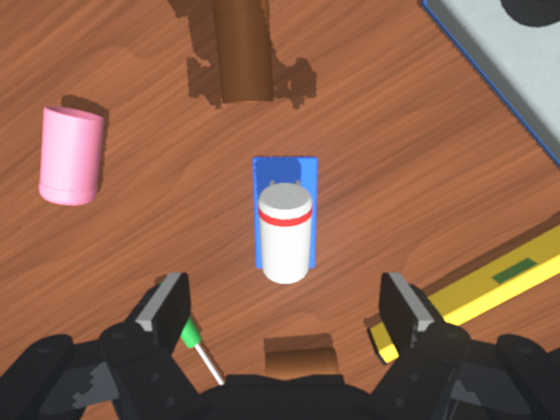

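The wrist view shows the cup at (286,232) with its closed end up in the image at (285,195). It is centred between the fingers, at about 173 and 398.

```bash
cat > fitw.py <<'E'
from fit import *
print("-----")
n="w1";z=load(n);W=cloud(z);p=z["p"];hsv=cv2.cvtColor(p,cv2.COLOR_RGB2HSV).astype(int);H,S,V=hsv[...,0],hsv[...,1],hsv[...,2]
m=(S>110)&(H>95)&(H<125)&(W[...,2]<.03)&(np.linalg.norm(W[...,:2]-[.55,-.17],axis=-1)<.13)
hull=cv2.convexHull(np.argwhere(m)[:,::-1].astype(np.int32))[:,0]
q=plane_pts(z,hull,.006)[:,:2].astype(np.float32);print(" rack",cv2.minAreaRect(q*1000))
m=(np.linalg.norm(W[...,:2]-[.553,-.1765],axis=-1)<.085)&(W[...,2]>.05)&(W[...,2]<.13)&(z["d"]>0)
P=W[m];print(len(P))
al=np.radians(20)
def ax(h):return np.array([np.cos(h)*np.cos(al),np.sin(h)*np.cos(al),-np.sin(al)])
def res(x,full=0):
    a=ax(x[2]);c=np.array([x[0],x[1],.07+x[3]]);d=P-c;t=d@a;r=np.linalg.norm(d-t[:,None]*a,axis=1)
    # signed distance to capped cylinder with fixed length
    return np.minimum(np.maximum(r-.028,np.abs(t)-.05),.02)
f=least_squares(res,[.553,-.1765,np.radians(-32),0],loss="soft_l1",f_scale=.002);print(f.x,np.degrees(f.x[2]),np.sqrt(np.mean(f.fun**2)))
E
python3 fitw.py | sed -n '/---/,$p'
```

```text
-----
 rack ((552.8358764648438, -176.50405883789062), (78.75565338134766, 147.89468383789062), 58.11716842651367)
4713
[ 0.55358443 -0.17689849 -0.55590848 -0.0013922 ] -31.851209568865475 0.0005659158916256772
```

Call:
jog_arm(targets=[[[40, -21.4, 0], 0], [[90, -21.4, 0], 0], [[135, -21.4, 0], 0], [[170, -21.4, 0], 0], [[195, -21.4, 0], 0], [[205, -21.4, 0], 0], [[205, -21.4, 0], 0]])

```text
clock: 2.65
tool_pos: [0.5285, -0.1617, 0.055]
orientation: [100.1, 89.8, 158.1]
ft_force: [-0.1, 0.0, 0.1]
grip_width: 0.0856
```

Call:
jog_arm(targets=[[[0, 0, 0], 0], [[0, 0, 0], 0], [[0, 0, 0], 0], [[0, 0, 0], 0], [[0, 0, 0], 0], [[0, 0, 0], 0], [[0, 0, 0], 0], [[0, 0, 0], 0]], jaw=1, force=25)

```text
clock: 3.45
tool_pos: [0.5314, -0.1627, 0.0584]
orientation: [-80.2, 89.8, -22.2]
ft_force: [-0.6, 0.2, 6.4]
grip_width: 0.0554
```

```bash
python3 - <<'E'
from go import *
s,p,R=pose();print(s["clock"],s["qpos"].round(1),s["grip_width"],s["ft_force"],p);snap("wrist","w2")
E
```

```text
3.45 [-23.6  25.7 -16.1  48.    0.    8.4] 0.05540776215257315 [-0.62611334  0.17677293  6.44941631] [ 0.53136194 -0.16274198  0.05841375]
```

View pics/w2.png

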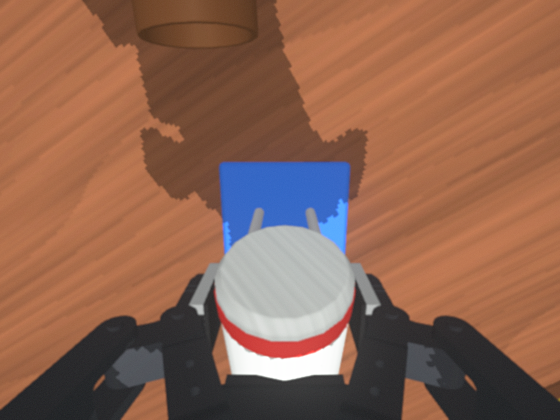

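The cup is gripped: the pads hold the red-band end, opening 55 mm. I'll back off slightly, lift, and look at how the cup hangs.

Call:
jog_arm(targets=[[[-8, 3, 0], 0], [[-25, 3, 0], 0], [[-50, 3, 0], 0], [[-75, 3, 0], 0], [[-90, 3, 0], 0], [[-90, 3, 0], 0], [[-90, 3, 0], 0]])

```text
clock: 4.2
tool_pos: [0.527, -0.1605, 0.1463]
orientation: [-99.0, 90.0, -41.0]
ft_force: [0.5, -1.0, -2.1]
grip_width: 0.0556
```

```bash
python3 - <<'E'
from go import *
s,p,R=pose();print(s["clock"],s["ft_force"],s["ft_torque"],p);snap("wrist","w3");snap("side","s3",(220,80,440,300))
E
```

```text
4.2 [ 0.51113716 -1.02840005 -2.1431134 ] [0.06125701 0.01117488 0.01577843] [ 0.52704413 -0.16047758  0.14630763]
```

View pics/w3.png

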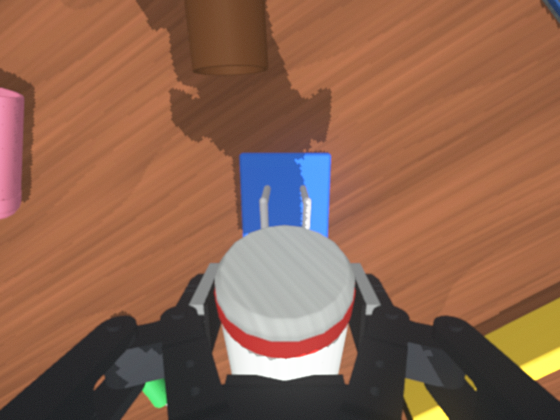

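View pics/s3.png

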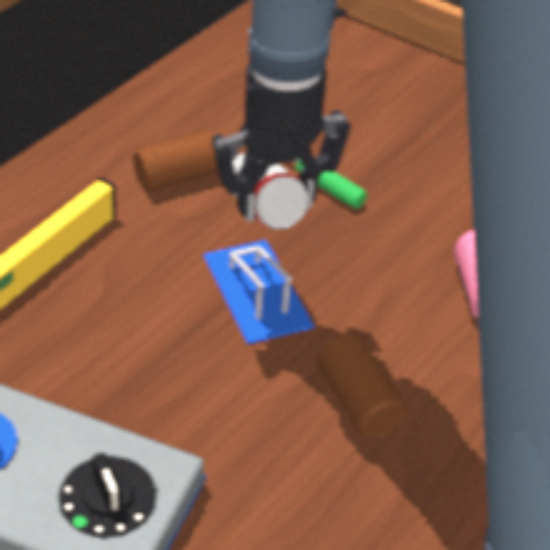

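The cup keeps its 20° dip in the grip (closed end at (285,290) in w3), so it doesn't swing. My plan is to hook the lower lip behind the fixed peg and carry the grip over in an arc, so the cup pivots upright with the peg inside it.

```bash
python3 - <<'E'
from go import *
from h import *
z=load("top0");W=cloud(z);
m=(np.abs(W[...,1]-.38)<.1)&(np.abs(W[...,0]-.6)<.1)&(W[...,2]>.15);print("can",W[m].mean(0),W[m].min(0),W[m].max(0))
h=np.array([np.cos(np.radians(-32)),np.sin(np.radians(-32)),0]);peg=np.array([.609,.2037,0])
go(np.r_[0,0,.2]+peg-.130*h,58);go(np.r_[0,0,.14]+peg-.130*h,58)
E
```

```text
can [0.62201702 0.38473015 0.18562833] [0.59147917 0.35819962 0.15031797] [0.65658589 0.42112719 0.19641309]
pos [ 0.5262 -0.1601  0.1451] zang 58.03 x [-0.002  0.001 -1.   ] [-54.5 252.5 352.5] ('twist', np.float64(0.03), 'or', np.float64(-179.97), 'q6', np.float64(8.4))
pos [ 0.5262 -0.1601  0.1451] zang 58.03 x [-0.002  0.001 -1.   ] [  5.5 252.4 352.5] ('twist', np.float64(0.03), 'or', np.float64(-179.97), 'q6', np.float64(8.4))
```

Call:
jog_arm(targets=[[[-25, 10, 10], 0], [[-50, 30, 40], 0], [[-60, 53, 74], 0], [[-60, 77, 107], 0], [[-60, 100, 140], 0], [[-60, 124, 173], 0], [[-60, 147, 206], 0], [[-60, 171, 239], 0], [[-60, 195, 272], 0], [[-60, 218, 305], 0], [[-60, 238, 333], 0], [[-60, 249, 348], 0], [[-58, 252.4, 352.5], 0], [[-58, 252.4, 352.5], 0], [[-58, 252.4, 352.5], 0]])

```text
clock: 5.8
tool_pos: [0.4994, 0.271, 0.2035]
orientation: [166.3, 89.9, -135.7]
ft_force: [1.1, 0.2, -1.8]
grip_width: 0.0553
```

```bash
python3 - <<'E'
from go import *
s,p,R=pose();print(s["clock"],s["qpos"].round(1),s["ft_force"]);snap("wrist","w4");snap("side","s4",(120,120,360,320));snap("top","t4",(100,140,320,310))
h=np.array([np.cos(np.radians(-32)),np.sin(np.radians(-32)),0]);peg=np.array([.609,.2037,0])
go(np.r_[0,0,.14]+peg-.130*h,58)
E
```

```text
5.8 [22.1 21.4  0.2 68.9 -0.  54.1] [ 1.10529576  0.15199234 -1.77091429]
pos [0.4999 0.2709 0.2042] zang 57.93 x [-0. -0. -1.] [64.2  1.8  0.8] ('twist', np.float64(-0.07), 'or', np.float64(179.93), 'q6', np.float64(54.1))
```

View pics/w4.png

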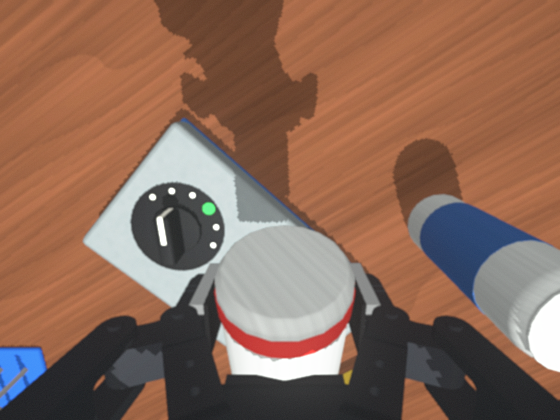

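View pics/s4.png

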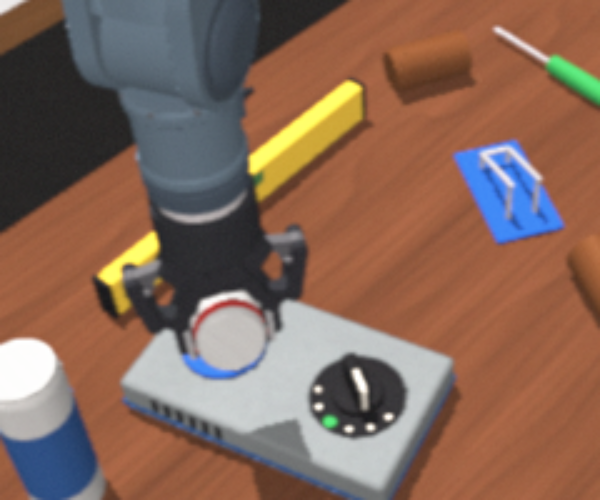

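View pics/t4.png

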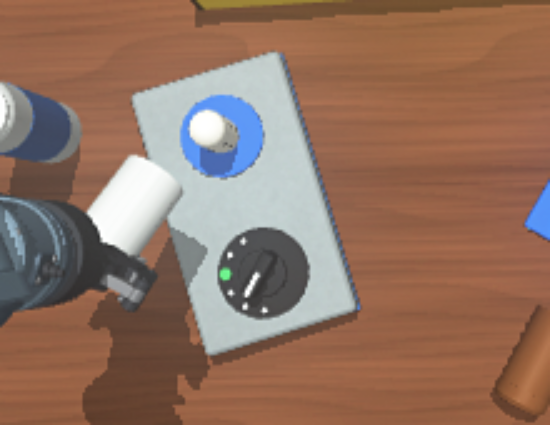

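Call:
jog_arm(targets=[[[30, 1.8, 0.8], 0], [[55, 1.8, 0.8], 0], [[64, 1.8, 0.8], 0], [[64, -13, 0.8], 0], [[64, -28, 0.8], 0], [[64, -38, 0.8], 0], [[64, -44, 0.8], 0], [[64, -44, 0.8], 0], [[64, -44, 0.8], 0]])

```text
clock: 6.85
tool_pos: [0.5377, 0.2495, 0.1406]
orientation: [-33.1, 90.0, 24.9]
ft_force: [0.3, -0.3, -2.2]
grip_width: 0.0551
```

```bash
python3 - <<'E'
from go import *
s,p,R=pose();print(s["clock"],s["ft_force"]);snap("side","s5",(120,120,360,320));snap("top","t5",(100,140,320,310))
h=np.array([np.cos(np.radians(-32)),np.sin(np.radians(-32)),0]);peg=np.array([.609,.2037,0])
print((p-peg)@h);go(np.r_[0,0,.14]+peg-.083*h,58)
E
```

```text
6.85 [ 0.30982957 -0.29187473 -2.19606173]
-0.08470227388326887
pos [0.5371 0.2497 0.1404] zang 58.05 x [-0. -0. -1.] [ 0.4 -2.3 -0.9] ('twist', np.float64(0.05), 'or', np.float64(-179.95), 'q6', np.float64(50.7))
```

View pics/s5.png

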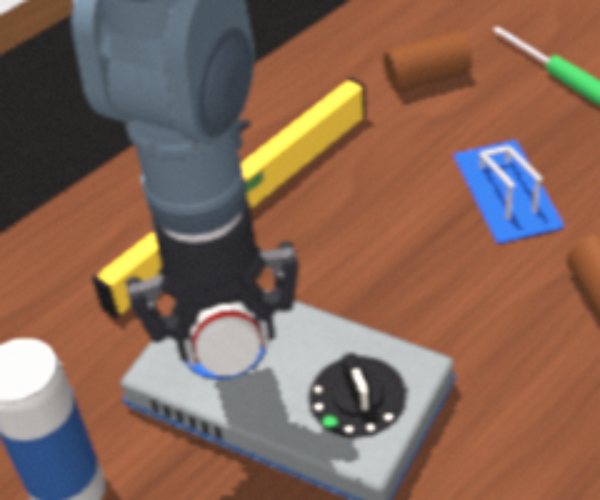

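View pics/t5.png

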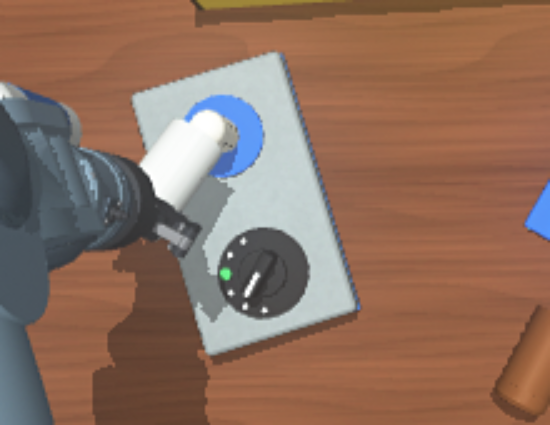

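Call:
jog_arm(targets=[[[0, -3, 0], 0], [[0, -6, 0], 0], [[-5, -10, 0], 0], [[-10, -15, 0], 0], [[-15, -20.5, 0], 0], [[-19, -26.5, 0], 0], [[-19, -26.5, 0], 0]])

```text
clock: 7.65
tool_pos: [0.5607, 0.235, 0.1598]
orientation: [-62.0, 90.0, -4.1]
ft_force: [-3.0, 1.8, -1.2]
grip_width: 0.0555
```

```bash
python3 - <<'E'
from go import *
s,p,R=pose();print(s["clock"],s["ft_force"],s["ft_torque"]);snap("wrist","w6");snap("side","s6",(120,120,360,320))
h=np.array([np.cos(np.radians(-32)),np.sin(np.radians(-32)),0]);peg=np.array([.609,.2037,0])
print((p-peg)@h,p)
E
```

```text
7.65 [-3.03969137  1.83024739 -1.23371431] [ 0.41076711  0.80020082 -0.03576659]
-0.05756062761955801 [0.56066727 0.23497296 0.15983518]
```

View pics/s6.png

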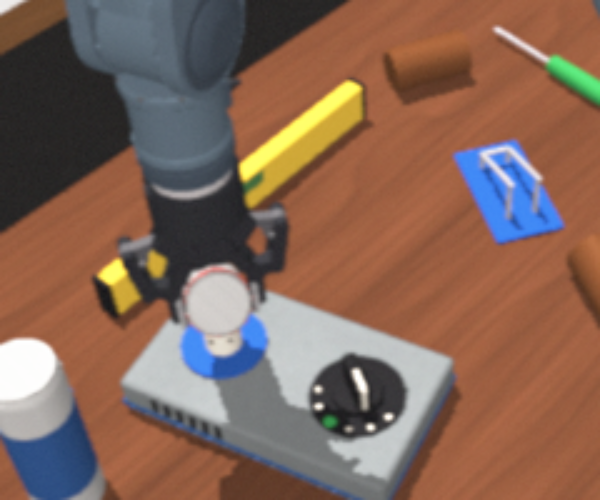

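View pics/w6.png

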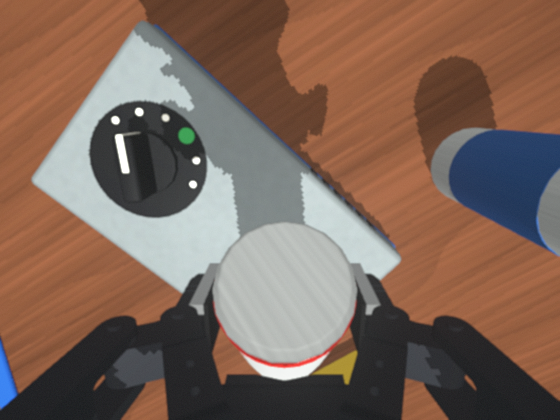

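It's pivoting: the closed end now faces further up in s6 (215,300) and w6 (285,295), and the peg is behind the lip at about (225,340). I'll measure the tilt from depth.

```bash
cat > tilt.py <<'E'
from h import *
import sys
def tilt(n,c=(285,290),r=50):
    z=load(n);W=cloud(z);v,u=np.mgrid[:420,:560];m=((u-c[0])**2+(v-c[1])**2<r*r)&(z["d"]>0)
    P=W[m];P=P[np.abs(P[:,2]-np.median(P[:,2]))<.04]
    for _ in range(3):
        c0=P.mean(0);w=np.linalg.svd(P-c0,full_matrices=False)[2][2];e=(P-c0)@w;P=P[np.abs(e)<.003]
    w=w*np.sign(w[2]);a=-w
    print(n,"axis",a.round(3),"dip",np.degrees(np.arcsin(-a[2])).round(1),"head",np.degrees(np.arctan2(a[1],a[0])).round(1),"facecentre",c0.round(4))
for n in sys.argv[1:]:tilt(n)
E
python3 tilt.py w4 w6
```

```text
w4 axis [ 0.786 -0.491 -0.375] dip 22.0 head -32.0 facecentre [0.4851 0.2795 0.2406]
w6 axis [ 0.634 -0.396 -0.664] dip 41.6 head -32.0 facecentre [0.5475 0.2428 0.1966]
```

Call:
jog_arm(targets=[[[-3.5, -6.5, 0], 0], [[-6.6, -13, 0], 0], [[-9, -20, 0], 0], [[-10.8, -27, 0], 0], [[-12, -34, 0], 0], [[-12.6, -41, 0], 0], [[-12.6, -48.5, 0], 0], [[-12, -55.5, 0], 0], [[-11, -62.5, 0], 0], [[-11, -64, 0], 0], [[-11, -64, 0], 0]])

```text
clock: 8.85
tool_pos: [0.6144, 0.2013, 0.1699]
orientation: [-170.8, 90.0, -112.8]
ft_force: [-3.0, 1.8, -2.5]
grip_width: 0.0552
```

```bash
python3 - <<'E'
from go import *
s,p,R=pose();print(s["clock"],s["ft_force"],s["ft_torque"]);snap("wrist","w7");snap("side","s7",(120,120,360,320))
h=np.array([np.cos(np.radians(-32)),np.sin(np.radians(-32)),0]);peg=np.array([.609,.2037,0])
print((p-peg)@h,p)
E
python3 tilt.py w7
```

```text
8.85 [-2.95473017  1.8312093  -2.49564028] [0.41411002 0.8982702  0.02287278]
0.005892770394289771 [0.61442224 0.20125726 0.1699452 ]
w7 axis [ 0.086 -0.055 -0.995] dip 84.1 head -32.3 facecentre [0.6    0.2099 0.2103]
```

View pics/s7.png

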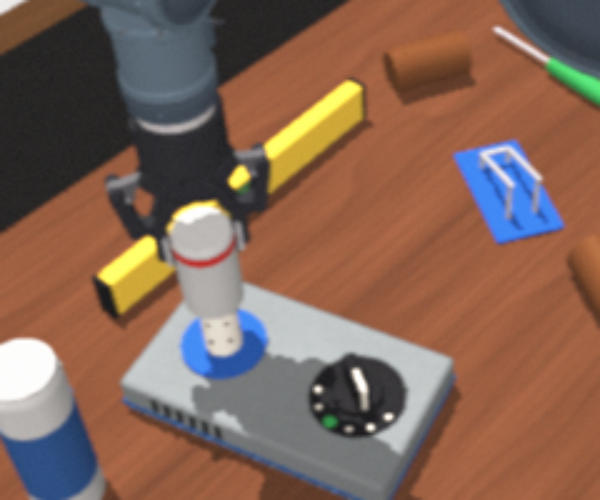

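View pics/w7.png

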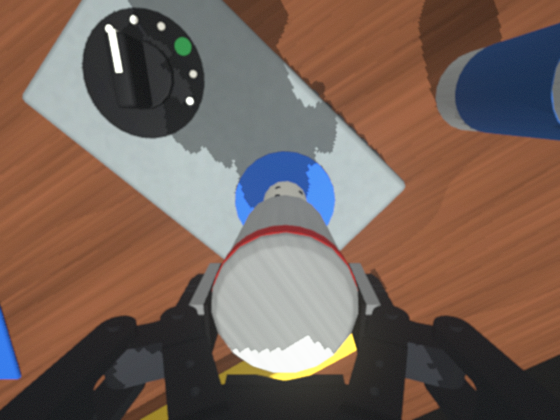

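The cup is almost upright over the peg (dip 84°), with the peg foot visible at (285,190) in the wrist view. A little more.

Call:
jog_arm(targets=[[[1, -5, 0], 0], [[2, -9, 0], 0], [[2, -9, 0], 0], [[2, -9, 0], 0]])

```text
clock: 9.35
tool_pos: [0.6214, 0.1971, 0.1682]
orientation: [130.0, 90.0, -172.0]
ft_force: [-4.7, 2.1, -2.5]
grip_width: 0.0553
```

```bash
python3 - <<'E'
from go import *
s,p,R=pose();print(s["clock"],s["ft_force"],s["ft_torque"]);snap("wrist","w8");snap("side","s8",(120,120,360,320))
h=np.array([np.cos(np.radians(-32)),np.sin(np.radians(-32)),0]);peg=np.array([.609,.2037,0])
print((p-peg)@h,p);go([.609,.2037,p[2]])
E
python3 tilt.py w8
```

```text
9.35 [-4.69664908  2.12200332 -2.49343685] [ 0.51521295  1.06248363 -0.00497916]
0.014067550885909646 [0.62143636 0.19705575 0.16817242]
pos [0.6215 0.197  0.1682] zang 58.05 x [-0. -0. -1.] [ 0.  14.1 -0.9]
w8 axis [ 0.018 -0.012 -1.   ] dip 88.7 head -34.5 facecentre [0.6069 0.2057 0.2094]
```

View pics/w8.png

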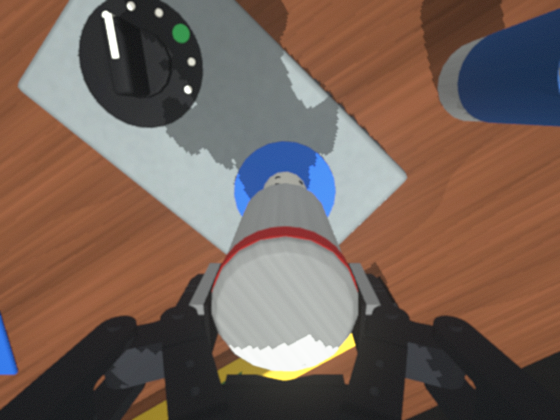

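```bash
cat > rel.py <<'E'
from h import *
import sys
from scipy.optimize import least_squares
def pp(z,uv,h):
    uv=np.asarray(uv,float);r=np.c_[(uv[:,0]-z["cx"])/z["f"],(uv[:,1]-z["cy"])/z["f"],np.ones(len(uv))]@z["T"][:3,:3].T
    o=z["T"][:3,3];return o+r*((h-o[2])/r[:,2])[:,None]
n=sys.argv[1];z=load(n);W=cloud(z);p=z["p"];hsv=cv2.cvtColor(p,cv2.COLOR_RGB2HSV).astype(int);H,S,V=hsv[...,0],hsv[...,1],hsv[...,2]
m=((S>110)&(H>95)&(H<125)&(np.abs(W[...,2]-.05)<.02)&(np.linalg.norm(W[...,:2]-[.609,.2037],axis=-1)<.07)).astype(np.uint8)
c=max(cv2.findContours(m,0,cv2.CHAIN_APPROX_NONE)[0],key=len)[:,0]
hull=cv2.convexHull(c)[:,0]; q=pp(z,c,.05)[:,:2]
f=least_squares(lambda x:np.hypot(*(q-x).T)-.042,[.609,.2037],loss="cauchy",f_scale=.001);print(n,"collar",f.x.round(4),"n in",(np.abs(f.fun)<.0015).sum(),len(q))
v,u=np.mgrid[:420,:560];hh=float(sys.argv[2])
m=((np.abs(W[...,2]-hh)<.008)&(S<60)&(V>90)&(u>200)&(u<370)&(v<340)).astype(np.uint8)
c=max(cv2.findContours(m,0,cv2.CHAIN_APPROX_NONE)[0],key=len)[:,0];c=c[(c[:,1]<330)]
print(W[m>0][:,2].mean());q=pp(z,c,W[m>0][:,2].mean())[:,:2]
f=least_squares(lambda x:np.hypot(*(q-x).T)-.028,[.609,.2037],loss="cauchy",f_scale=.001);print("cup face",f.x.round(4),(np.abs(f.fun)<.0015).sum(),len(q))
E
python3 rel.py w8 .211; python3 rel.py w7 .211
```

```text
w8 collar [0.6101 0.2035] n in 185 303
0.20899289320158362
cup face [0.614  0.2012] 220 270
w7 collar [0.6101 0.2035] n in 184 300
0.20994803415505695
cup face [0.6062 0.2059] 233 263
```

Call:
jog_arm(targets=[[[0, 3, 0], 0], [[0, 5.5, 0], 0], [[0, 5.5, 0], 0], [[8, 5.5, 0], 0], [[20, 5.5, 0], 0], [[32, 5.5, 0], 0], [[42, 5.5, 0], 0], [[48, 5.5, 0], 0], [[50, 5.5, 0], 0], [[50, 5.5, 0], 0]])

```text
clock: 10.45
tool_pos: [0.617, 0.1997, 0.1178]
orientation: [147.6, 90.0, -154.3]
ft_force: [-0.4, -0.0, -0.8]
grip_width: 0.0552
```

```bash
python3 - <<'E'
from go import *
s,p,R=pose();print(s["clock"],s["ft_force"],s["ft_torque"],p);snap("wrist","w9");snap("side","s9",(120,120,360,320))
E
python3 tilt.py w9; python3 rel.py w9 .160
```

```text
10.45 [-0.44331785 -0.00440314 -0.75604952] [1.33991213e-02 8.31793207e-05 4.90417175e-03] [0.61697096 0.19967439 0.11783815]
w9 axis [ 0.027 -0.02  -0.999] dip 88.1 head -35.8 facecentre [0.6024 0.2084 0.1589]
w9 collar [0.61   0.2035] n in 223 376
0.15849316252093007
cup face [0.6092 0.204 ] 205 260
```

View pics/s9.png

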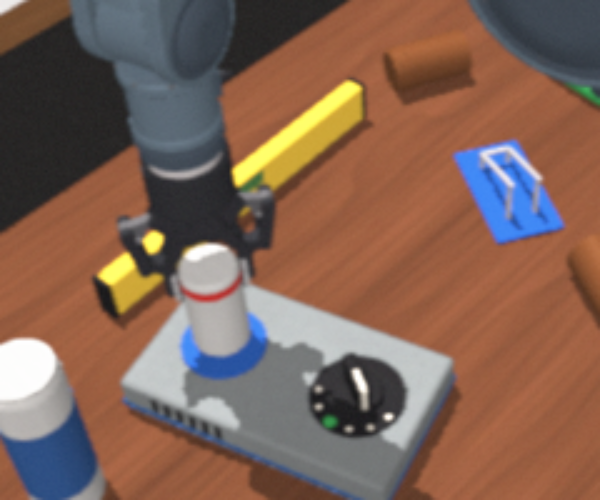

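Free of contact, centred to about 1 mm, with 8–9 mm left. Lowering slowly.

Call:
jog_arm(targets=[[[1, 0, 0], 0], [[2, 0, 0], 0], [[3, 0, 0], 0], [[4, 0, 0], 0], [[5, 0, 0], 0], [[6, 0, 0], 0], [[6.5, 0, 0], 0], [[7, 0, 0], 0], [[7.5, 0, 0], 0], [[7.5, 0, 0], 0]])

```text
clock: 11.55
tool_pos: [0.6172, 0.1997, 0.1107]
orientation: [-179.6, 90.0, -121.6]
ft_force: [-0.3, 0.3, -1.2]
grip_width: 0.0551
```

Call:
jog_arm(targets=[[[0.5, 0, 0], 0], [[1, 0, 0], 0], [[1, 0, 0], 0]])

```text
clock: 11.85
tool_pos: [0.6171, 0.1997, 0.1097]
orientation: [161.7, 90.0, -140.3]
ft_force: [0.3, 0.1, -1.3]
grip_width: 0.0553
```

Call:
jog_arm(targets=[[[0.5, 0, 0], 0], [[1, 0, 0], 0], [[1, 0, 0], 0]])

```text
clock: 12.15
tool_pos: [0.6173, 0.1997, 0.1091]
orientation: [-76.3, 90.0, -18.3]
ft_force: [-0.5, -0.8, -0.2]
grip_width: 0.0549
```

Call:
jog_arm(targets=[[[0.5, 0, 0], 0], [[1, 0, 0], 0], [[1, 0, 0], 0]])

```text
clock: 12.45
tool_pos: [0.6177, 0.1995, 0.1089]
orientation: [-71.0, 89.9, -13.0]
ft_force: [-2.2, -1.3, 5.7]
grip_width: 0.0555
```

```bash
python3 - <<'E'
from go import *
s,p,R=pose();print(s["clock"],s["ft_force"],s["ft_torque"],p);snap("wrist","w10");snap("side","s10",(160,180,320,300))
E
python3 tilt.py w10; python3 rel.py w10 .150
```

```text
12.45 [-2.24047436 -1.31999968  5.68331649] [-0.29434263  0.45784559  0.06860623] [0.61766647 0.19953269 0.10887909]
w10 axis [ 0.023 -0.016 -1.   ] dip 88.4 head -35.3 facecentre [0.603  0.2082 0.1501]
w10 collar [0.6099 0.2035] n in 235 399
0.14959004972991258
cup face [0.6097 0.2037] 199 251
```

View pics/s10.png

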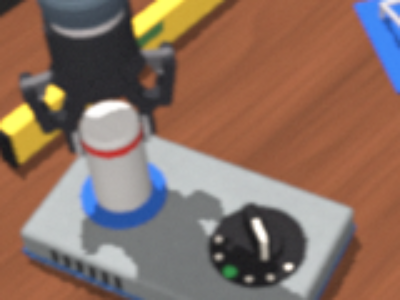

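The cup is on the collar (top at 0.150 m, 88° in a slightly biased measurement, centred, and the wrist force now reads +5.7 N in z). Releasing it.

Call:
jog_arm(targets=[[[0, 0, 0], 0], [[0, 0, 0], 0], [[0, 0, 0], 0], [[0, 0, 0], 0], [[0, 0, 0], 0]], jaw=-1)

```text
clock: 13.05
tool_pos: [0.6171, 0.1998, 0.1075]
orientation: [143.2, 90.0, -158.7]
ft_force: [-1.0, 0.4, 0.0]
grip_width: 0.0853
```

```bash
python3 - <<'E'
from go import *
s,p,R=pose();print(s["clock"],s["ft_force"],p,s["grip_width"]);snap("wrist","w11")
E
python3 tilt.py w11; python3 rel.py w11 .150
```

```text
13.05 [-0.9648207   0.44768425  0.02876996] [0.61707759 0.19977143 0.10754705] 0.08533849207597122
w11 axis [ 0.033 -0.021 -0.999] dip 87.8 head -31.8 facecentre [0.6024 0.2085 0.1499]
w11 collar [0.6099 0.2035] n in 238 402
0.1495224046771338
cup face [0.6105 0.2032] 184 239
```

View pics/w11.png

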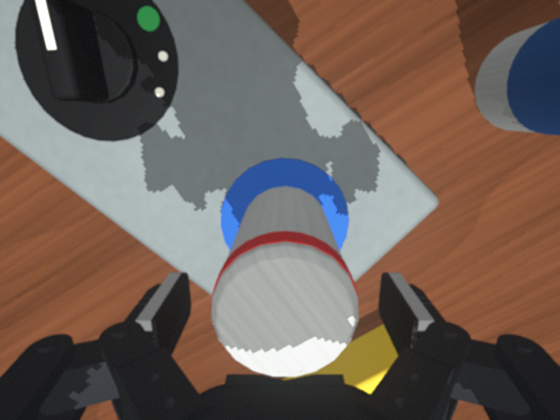

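Call:
jog_arm(targets=[[[-10, 0, 0], 0], [[-40, 0, 0], 0], [[-80, 0, 0], 0], [[-110, 0, 0], 0], [[-115, 0, 0], 0], [[-115, 0, 0], 0]])

```text
clock: 13.7
tool_pos: [0.6183, 0.2, 0.2248]
orientation: [-47.3, 89.8, 10.7]
ft_force: [0.2, -0.9, 0.0]
grip_width: 0.0852
```

```bash
python3 - <<'E'
from go import *
go([.470,.164,.20],60.2)
E
```

```text
pos [0.6183 0.2    0.2248] zang 58.03 x [ 0.004  0.001 -1.   ] [  24.2  106.8 -109.1] ('twist', np.float64(-2.17), 'or', np.float64(177.83), 'q6', np.float64(44.3))
```

Call:
jog_arm(targets=[[[5, 25, -25], -2], [[15, 52, -53], -2.2], [[24, 80, -82], -2.2], [[24, 100, -102], -2.2], [[24, 107, -109], -2.2], [[24, 107, -109], -2.2], [[24, 107, -109], -2.2]])

```text
clock: 14.4
tool_pos: [0.4698, 0.1641, 0.1986]
orientation: [-54.2, 89.9, 6.0]
ft_force: [0.4, -0.1, 1.5]
grip_width: 0.0855
```

```bash
python3 - <<'E'
from go import *
s,p,R=pose();print(s["clock"]);snap("wrist","w12");snap("side","s12",(140,140,360,340))
z=np.load("w12.npz")
from h import *
W=cloud(z);p_=z["p"];hsv=cv2.cvtColor(p_,cv2.COLOR_RGB2HSV).astype(int);H,S,V=hsv[...,0],hsv[...,1],hsv[...,2]
m=(np.linalg.norm(W[...,:2]-[.47,.164],axis=-1)<.032)&(W[...,2]>.077)&(W[...,2]<.1);a=W[m]
print(len(a),a.mean(0));import cv2
print("rect",cv2.minAreaRect((a[:,:2]*1000).astype(np.float32)))
v,u=np.mgrid[:420,:560];print("bar px",u[m].mean(),v[m].mean(),u[m].min(),u[m].max(),v[m].min(),v[m].max())
m=(S>80)&(H>45)&(H<80)&(np.linalg.norm(W[...,:2]-[.47,.2],axis=-1)<.03);print("green",W[m].mean(0))
m=(V<110)&(np.abs(W[...,2]-.047)<.012)&(np.linalg.norm(W[...,:2]-[.47,.164],axis=-1)<.06)
hull=cv2.convexHull(np.argwhere(m)[:,::-1].astype(np.int32))[:,0]
r=np.c_[(hull[:,0]-z["cx"])/z["f"],(hull[:,1]-z["cy"])/z["f"],np.ones(len(hull))]@z["T"][:3,:3].T;o=z["T"][:3,3]
q=(o+r*((.047-o[2])/r[:,2])[:,None])[:,:2].astype(np.float32);print("disc",cv2.minEnclosingCircle(q*1000))
go([.470,.164,.058],60.2)
E
```

```text
14.4
872 [0.46812253 0.16560587 0.0838304 ]
rect ((468.92352294921875, 164.87973022460938), (13.255450248718262, 45.95885467529297), 60.5654411315918)
bar px 285.3784403669725 207.02408256880733 277 293 180 234
green [0.46956327 0.20260623 0.04692366]
disc ((469.4913635253906, 164.72720336914062), 45.28792190551758)
pos [0.4703 0.1642 0.1987] zang 60.22 x [ 0.001  0.    -1.   ] [140.7   0.2  -0.4] ('twist', np.float64(0.02), 'or', np.float64(-179.98), 'q6', np.float64(41.7))
```

View pics/w12.png

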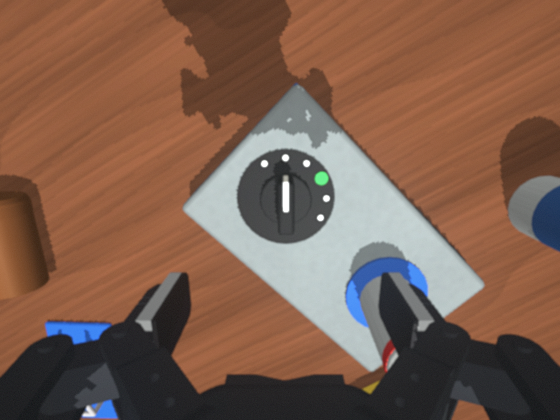

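View pics/s12.png

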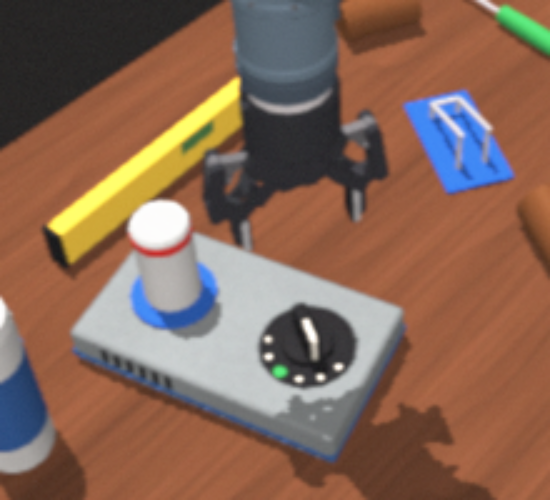

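The cup stands on the collar at (165,275) in the side view. The selector bar is centred under the gripper at (285,207) in the wrist view, its pointer towards the second dot. Descending to grip it.

Call:
jog_arm(targets=[[[35, 1.4, 0], 0], [[75, 1.4, 0], 0], [[110, 1.4, 0], 0], [[130, 1.4, 0], 0], [[137, 1.4, 0], 0], [[139, 1.4, 0], 0], [[139, 1.4, 0], 0]])

```text
clock: 15.2
tool_pos: [0.4688, 0.1649, 0.0605]
orientation: [-50.8, 89.9, 9.4]
ft_force: [-0.4, -0.5, -0.3]
grip_width: 0.0856
```

Call:
jog_arm(targets=[[[0, 0, 0], 0], [[0, 0, 0], 0], [[0, 0, 0], 0], [[0, 0, 0], 0], [[0, 0, 0], 0], [[0, 0, 0], 0], [[0, 0, 0], 0], [[0, 0, 0], 0], [[0, 0, 0], 0]], jaw=1, force=50)

```text
clock: 16.1
tool_pos: [0.4684, 0.1658, 0.0603]
orientation: [-4.5, 89.8, 55.8]
ft_force: [0.8, 5.4, 1.0]
grip_width: 0.0126
```

Call:
jog_arm(targets=[[[0, 0, 0], 6], [[0, 0, 0], 12], [[0, 0, 0], 18], [[0, 0, 0], 24], [[0, 0, 0], 30], [[0, 0, 0], 36], [[0, 0, 0], 42], [[0, 0, 0], 48], [[0, 0, 0], 54], [[0, 0, 0], 59], [[0, 0, 0], 60], [[0, 0, 0], 60], [[0, 0, 0], 60]])

```text
clock: 17.4
tool_pos: [0.4708, 0.1674, 0.0604]
orientation: [46.1, 89.5, 46.4]
ft_force: [8.0, 10.0, -6.4]
grip_width: 0.0131
```

```bash
python3 - <<'E'
from go import *
s,p,R=pose();print(s["clock"],s["ft_force"],s["ft_torque"],s["grip_width"]);go([.469,.165,.06],0.2);snap("wrist","w13")
E
```

```text
17.4 [ 8.02252764 10.00775287 -6.3597826 ] [ 1.74813925 -1.24669432  0.06819681] 0.01311757158520406
pos [0.4708 0.1674 0.0604] zang 0.3 x [ 0.006  0.006 -1.   ] [ 0.4 -2.4 -1.8] ('twist', np.float64(0.1), 'or', np.float64(-179.9), 'q6', np.float64(101.8))
```

View pics/w13.png

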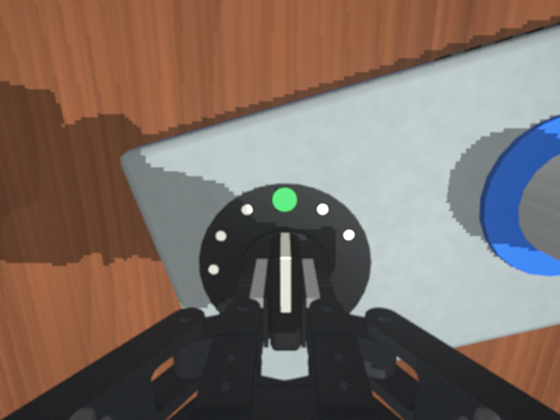

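The pointer at (285,260) lines up with the green dot at (285,200). Releasing and rising.

Call:
jog_arm(targets=[[[0, 0, 0], 0], [[0, 0, 0], 0], [[0, 0, 0], 0], [[0, 0, 0], 0], [[0, 0, 0], 0]], jaw=-0.2)

```text
clock: 17.95
tool_pos: [0.4671, 0.1643, 0.0596]
orientation: [-134.5, 90.0, -134.3]
ft_force: [1.3, -0.0, 0.1]
grip_width: 0.0513
```

Call:
jog_arm(targets=[[[-15, 0, 0], 0], [[-45, 0, 0], 0], [[-85, 0, 0], 0], [[-125, 0, 0], 0], [[-150, 0, 0], 0], [[-160, 0, 0], 0], [[-160, 0, 0], 0], [[-160, 0, 0], 0]])

```text
clock: 18.75
tool_pos: [0.4667, 0.1644, 0.2184]
orientation: [-164.0, 89.9, -163.7]
ft_force: [-0.1, -0.3, 0.1]
grip_width: 0.0514
```

```bash
python3 - <<'E'
from go import *
s,p,R=pose();print(s["clock"],s["ft_force"],p);snap("wrist","w14");snap("side","s14",(120,140,360,340));snap("top","t14")
z=np.load("w14.npz")
from h import *
W=cloud(z);m=(np.linalg.norm(W[...,:2]-[.469,.165],axis=-1)<.032)&(W[...,2]>.077)&(W[...,2]<.1);a=W[m]
print("rect",cv2.minAreaRect((a[:,:2]*1000).astype(np.float32)))
for n in("s14","w14"):
    W=cloud(np.load(n+".npz"));m=(np.linalg.norm(W[...,:2]-[.609,.2037],axis=-1)<.022)&(W[...,2]>.138)&(W[...,2]<.17);P=W[m]
    if len(P)<20: continue
    c=P.mean(0);w=np.linalg.svd(P-c,full_matrices=False)[2][2];print(n,"cup top",c,"tilt",np.degrees(np.arccos(abs(w[2]))),len(P))
E
```

```text
18.75 [-0.13624837 -0.33020648  0.07957125] [0.4667369  0.16441959 0.21835047]
rect ((469.8404846191406, 165.57933044433594), (13.567367553710938, 45.9750862121582), 0.7246392965316772)
s14 cup top [0.60870788 0.20420983 0.14908808] tilt 1.071611934987843 223
w14 cup top [0.60873274 0.20426666 0.15016445] tilt 0.28782098917859783 3582
```

View pics/w14.png

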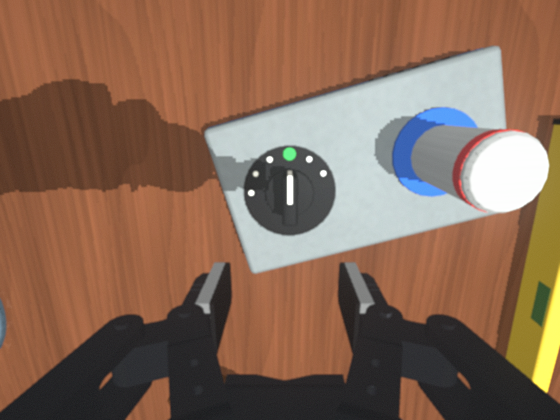

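View pics/s14.png

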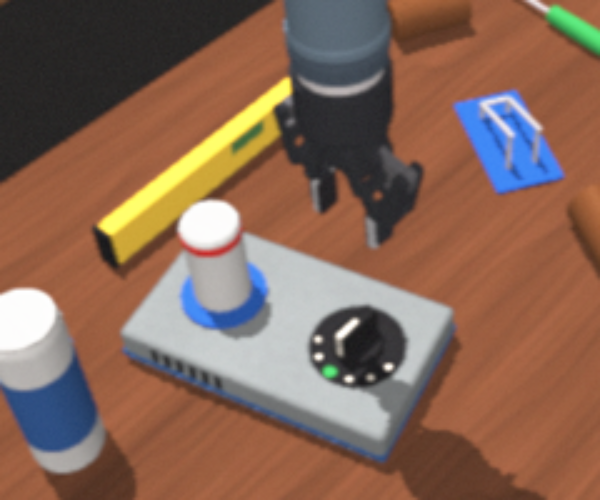

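View pics/t14.png

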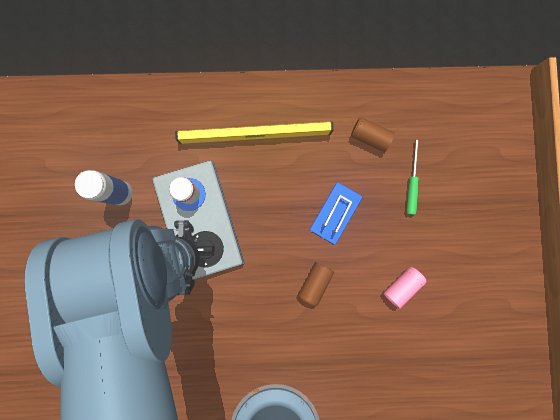

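The wrist view shows the pointer at (290,188) aligned with the green dot at (290,154), and the cup upright on the collar at (500,170). The top view shows the can, level and screwdriver where they started. Handing in.

```bash
python3 -c "
from bench import ctrl
print(ctrl.sign_off())"
```

```text
the job is handed in; nothing more can be done
None
```

The job is done and handed in at about 19 s on the robot's clock; the hand-in reports no verdict.

- **Cup:** I gripped it near its closed end and hooked its lower lip behind the peg, so it turned upright in the pads with the peg inside. I then lowered it until the wrist force rose to about 6 N and let go.
- **Selector:** I gripped the black bar, turned it 60° clockwise from the 0.524 detent to the green dot, let go and backed off.

**Last checks:**
- The cup's top is at 0.149–0.150 m, where 0.150 m is expected with the rim on the collar. It is centred to about 1–2 mm.
- Tilt after release was 0.3° from the wrist camera and 1.1° from the side camera. An earlier wrist reading, just after letting go, had given 2.2°. That view was partly hidden by the gripper, so I trust the later readings.
- The selector bar is at 60° from its start, measured within about 0.2°, and the pointer lines up with the green dot in the picture.
- The spray can, spirit level and screwdriver look unmoved in the final top view. The gripper was clear and touching nothing.

**Disagreements:** The top and side cameras differed by up to about 5 mm on the peg and rack positions. The wrist camera fell between them, and I used it for the final centring. By the robot's own tool position, the cup sat about 8 mm off the middle of the pads, so I centred it on the camera measurements instead.

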